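# Hold a sprung aperture shutter half open with its push rod

### The job

Take the push rod with the square grip out of the tool block, put its thin end down through the eye on the sprung shutter, and use it to slide the shutter to the half-open mark. Finish while still gripping the rod and holding the shutter steady at half travel against its spring; do not push the shutter near wide open on the way, do not touch the shutter unit with the gripper, and leave the spare pin and the small things nearby where they are.

Things in the scene. Friction and masses are not known exactly. Their poses are not given: they have to be found in the camera images.
- shutter_unit: Shutter unit fixed to the worktop: dark base plate 10 mm thick (x -70 to 50, y -90 to 155 mm) with an upright aluminium frame 170 mm wide whose 55 mm window is closed by a dark blade. Origin at worktop level under the frame's middle, x away from the robot, y (left) the opening direction, z up. Highest part: the lug's top at 106 mm.
- half_mark (a point): Middle long black mark of the white rail on top of the frame, 94 mm above the worktop: half open. The long marks 30 mm either side of it are closed (right) and wide open (left), short marks each 10 mm. A small pointer on the shutter runs along them.
- shutter (a joint): Opening of the shutter in m: 0 closed (as it starts), 0.030 half open, 0.060 wide open at its stop. It slides along +y of shutter_unit. A spring closes it with about 1.5 N at 0, rising by 1.2 N per 10 mm (5.1 N at half, 8.7 N wide open); it snaps shut if let go.
- eye (a point): Centre of the eye: vertical hole, 11 mm in diameter, chamfered mouth, through a level steel lug 32 x 32 x 8 mm on the shutter that stands out to -x. Point half way through the hole, 102 mm above the worktop (lug 98 to 106 mm), free below down to 10 mm. Moves with the shutter; closed, at x -49, y -30 mm in shutter_unit. Axes as shutter_unit's.
- tool_block: Fixed aluminium block 160 x 60 x 62 mm high with two vertical through sockets of 14 mm, 50 mm either side of its middle along its long x axis. Origin at the centre of its underside.
- push_rod: Push rod, 105 mm long, about 80 g, upright in one socket: black square grip 22 x 22 mm (55 to 105 mm above the tip), 12 mm collar (46 to 55 mm), steel rod of 7 mm that tapers to 3 mm over its last 8 mm. Origin at the tip, z up the rod, the grip's flats face x and y. In the block the grip rests on the block's top, the tip 7 mm above the worktop.
- rod_tip (a point): The thin lower end of the push rod (same as the origin of push_rod).
- spare_pin: Spare pin in the other socket, 92 mm long: round black waisted knob 30 mm across, plain shank of 12 mm that does not fit the eye. Origin at its lower end. Leave it alone.
- crucible: White porcelain crucible, 40 mm across, 36 mm high, origin under its middle. Leave it alone.
- stopper: Red rubber stopper, 30 mm across, 26 mm high, origin under its middle. Leave it alone.
- petri_dish: Small glass petri dish, 50 mm across, 14 mm high, origin under its middle. Leave it alone.

How it is judged:
On the way, in this order (a step that is already met when the one before it is completed fails the run):
1. the push rod's thin end is through the eye, with the shutter still near closed (z of rod_tip in the frame of eye below -0.006 m and horizontal distance between rod_tip and eye below 0.01 m and angle between push_rod's own z axis and vertical below 0.3 rad and value of joint shutter below 0.012 m), for 0.1 s.
2. the shutter stands at half travel, pushed by the rod (z of rod_tip in the frame of eye below -0.006 m and horizontal distance between rod_tip and eye below 0.01 m and angle between push_rod's own z axis and vertical below 0.3 rad and value of joint shutter between 0.024 and 0.036 m), for 0.3 s.
At the end, for the whole second after the job is handed in: Shutter held still (under 10 mm/s) at 30 +/- 6 mm by the gripped push rod: tip over 6 mm below the eye's centre and within 10 mm of it sideways, rod within 0.3 rad of upright and pressing with over 2 N; gripper and arm do not touch the shutter unit (all of step 2 and velocity of joint shutter between -0.01 and 0.01 m/s and contact force between push_rod and shutter_unit above 2 N and contact force between the fingers and push_rod above 2 N and contact force between each of the arm, the fingers and shutter_unit below 0.5 N); the arm keeps its last pose, push and grip.
It fails at once if the shutter is pushed near wide open (past 46 mm) (value of joint shutter above 0.046 m).
It fails at once if the gripper or arm presses on the shutter unit (over 2 N) (contact force between any of the fingers, the arm and shutter_unit above 2 N).
It fails at once if the spare pin or a small thing nearby is moved (over 20 mm) (distance of any of spare_pin, crucible, stopper, petri_dish from where it was at the start of the episode above 0.02 m).
It also fails if it takes over 51 s, if anything falls off the work surface, if the arm or the gripper's body presses on something with over 40 N, if the wrist force passes 120 N, or if a joint passes its speed limit or range.

### The arm

A 6-joint arm with a two-finger parallel gripper is mounted at the origin on a cart in front of the work surface, level with it; the furniture and walls round the work are solid. World frame = base frame: x ahead of the robot, y to its left, z up, the work surface at z = 0. Lengths are in m, angles in rad, forces in N, time in s.
With the tool pointing down it reaches from about 0.325 to 0.775 m from the base axis. Payload 5.5 kg.
Tool frame: the origin (TCP) lies midway between the tips of the shut fingers; the grasp point (between the pads) lies 19 mm behind it; z points along the fingers, y is the line along which they close (so a half turn about z gives the same grasp; the last joint's range is limited). The gripper opens to 85 mm and grips with 20 to 120 N. Pads are 22 mm wide; open, the fingers measure 114 mm over their backs; the gripper's body (76 mm by 85 mm) begins 54 mm behind the grasp point. The pads swing forward as they close: fully open they stand 13 mm farther back than shut.
Start: joints at [-1.19, 0.091, 1.231, -0, 1.82, -0.057], TCP at [0.254, -0.543, 0.231] pointing down, gripper open.
Joint ranges: [-2.87, 2.87], [-0.86, 2.18], [0.17, 2.46], [-1.51, 4.65], [0.06, 2.69], [-2.65, 2.65]. Speed limits (rad/s): [2.57, 2.57, 3.01, 3.14, 3.14, 3.14].

### API

Orientations are given as a rotation vector (axis times angle).
In Python, from rig import manip gives the robot as it stands.
- The arm moves only by the tool carry_out, never from a script. Its argument "series" is text: rows parted by semicolons, each of 5 numbers parted by spaces: the shift along the tool's x, y, z in units of 30 mm (1.0 is 30 mm), then the turn about the tool's z in units of 5 degrees (1.0 is 5 degrees), then the closure, from -1 (fully open) to 1 (shut). In form: tx ty tz spin claw; .... A call has 1 to 10 rows; each row is the pose to reach, as a shift and turn from the pose commanded when the call began, along the tool's axes at that moment; what a row does not reach only later rows make up. A row lasts 1/12 s, in which the tool goes at most 41.7 mm and 7.16 degrees, less where a joint would pass 70% of its speed; a pose out of reach is approached as far as the arm can. A call with a gripper value outside its range is refused whole. The fingers move at their own pace and stop on an object; "newtons" is the grip in N (left out, the last holds). Time passes only in rows, so rows that repeat a pose let the fingers close. It gives the time, the measured TCP pose, the force, the opening and the grip force at its end, in the units of the state.
- manip.state(): the state, without advancing time (a new reading comes with each control period).
- manip.grab_frame(name): name is "side" or "top"; returns the picture (384x512x3 uint8, red, green, blue); there is no depth.
- manip.camera_info(name): a dict with "fx", "fy", "cx", "cy" (pixels), "D" ([k1, k2, p1, p2, k3] as OpenCV has them; the pictures are not rectified), "R" (3x3) and "t" (3): a world point X has camera coordinates R X + t. Camera axes: x right, y down, z forward; pixel columns grow to the right and rows downward; lengths in m; the calibration is good to about 2 mm. A picture is of the moment at which its call begins. camera_info takes no time and is no camera call.
- manip.sign_off(): hands the job in; it is judged then, once.
Trained networks look in the newest picture that a camera, given by its name, has taken for a name from the list of things; names that differ only in an ending like _2 or _b are one class to them, and where a whole thing is asked for, a point or a joint stands for the part that bears it (a point fixed in the world has none). Each returns a list of dicts, best first, with "confidence" (0 to 1); they miss things now and then, are a little off and sometimes report something else, mostly with a low value. They report only what shows in the picture. A call takes as long as a camera call.
- manip.find_in(camera, target): "point" ([x, y, z] in m, in world coordinates, good to about 4 mm: the middle of the surface that is visible of it).
The state is a dict: "t": time; "joint_positions": joint angles; "qd": joint speeds; "effort": joint torques, N m; "position": TCP position; "tool_rot": TCP orientation; "contact_force": force on the tool from outside, world axes, zero at the start; "wrist_torque": the same for the moment, N m; "grip_width": finger opening in m; "grasp_force": force on a finger pad.
Only numpy, scipy, OpenCV 4.12 (cv2) and the standard library are available. Lean on these libraries where they do the work, as an engineer would, in place of code of your own. Each camera call takes 0.05 s, during which the arm holds its last target. There are 200 camera calls.

## Working session

There is one attempt and no reset: what is moved stays moved. The work goes in short steps, Python scripts to look and compute and a tool call to move; the robot and the scene stay as the last step left them, time stands still between calls to the robot, and variables do not carry over. Pictures are saved under pics/ and viewed, at most 10 in all, crops included, and the job is handed in when it is done.

Besides the shell and the picture viewer there is one more tool, called after ">>>" by a JSON object that holds its "op" and its "data", one argument or row to a line. carry_out: Moves the arm, as the interface text tells. Its arguments: {"type":"object","properties":{"series":{"type":"string"},"newtons":{"type":"number"}},"required":["series"]}

```bash
mkdir -p pics; python3 - <<'E'
from rig import manip
import cv2,numpy as np
for c in("side","top"):
    im=manip.grab_frame(c); cv2.imwrite(f"pics/{c}0.png",im[...,::-1])
    i=manip.camera_info(c); print(c,i["fx"],i["cx"],np.round(i["D"],3),np.round(-np.array(i["R"]).T@i["t"],3))
    for n in("push_rod","spare_pin","tool_block","eye","half_mark","shutter_unit","crucible","stopper","petri_dish"):
        r=manip.find_in(c,n); print(n,[(np.round(d["point"],3).tolist(),round(d["confidence"],2)) for d in r[:2]])
s=manip.state(); print(s)
E
```

```text
side 351.4695633250722 251.13319027398393 [-0.085  0.     0.     0.     0.   ] [0.362 0.742 0.605]
push_rod [([0.441, 0.322, 0.097], 0.6)]
spare_pin [([0.543, 0.317, 0.093], 0.6)]
tool_block [([0.488, 0.337, 0.061], 0.56)]
eye [([0.559, -0.054, 0.09], 0.8)]
half_mark [([0.563, 0.015, 0.009], 0.58)]
shutter_unit [([0.563, 0.017, 0.013], 0.66), ([0.489, 0.336, 0.06], 0.62)]
crucible [([0.729, 0.224, 0.026], 0.81)]
stopper []
petri_dish [([0.7, 0.298, 0.001], 0.88), ([0.545, 0.318, 0.093], 0.56)]
top 419.1365845315088 256.29517940896176 [0.043 0.    0.    0.    0.   ] [0.407 0.085 1.034]
push_rod [([0.444, 0.3, 0.108], 0.5)]
spare_pin [([0.541, 0.302, 0.097], 0.62), ([0.547, -0.054, 0.104], 0.39)]
tool_block [([0.491, 0.296, 0.06], 0.91)]
eye [([0.541, -0.055, 0.106], 0.73)]
half_mark [([0.566, -0.01, 0.013], 0.8)]
shutter_unit [([0.565, -0.007, 0.007], 0.78)]
crucible [([0.726, 0.231, 0.016], 0.75), ([0.544, -0.057, 0.106], 0.57)]
stopper [([0.409, 0.087, 0.027], 0.51)]
petri_dish [([0.702, 0.3, 0.002], 0.58)]
{'t': 1.0, 'joint_positions': array([-1.18969340e+00,  9.11218186e-02,  1.23072081e+00, -1.41588731e-05,
        1.81978552e+00, -5.67210696e-02]), 'qd': array([ 9.10619604e-04, -5.69732836e-04,  4.42125184e-04,  3.80363617e-04,
       -3.78197336e-04, -6.35217502e-05]), 'effort': array([-3.27841717e-04, -4.58481610e+01, -4.18104565e+01, -2.75400744e-04,
        8.54298141e-04, -1.85930895e-05]), 'position': array([ 0.25436968, -0.54342676,  0.23125038]), 'tool_rot': array([-3.06658553e+00, -6.82240031e-01,  3.02744268e-05]), 'contact_force': array([-0.20675495,  1.38138709,  0.42608298]), 'wrist_torque': array([-0.00162687, -0.05644721, -0.01200909]), 'grasp_force': 0.0, 'grip_width': 0.08551703502139434}
```

View pics/side0.png

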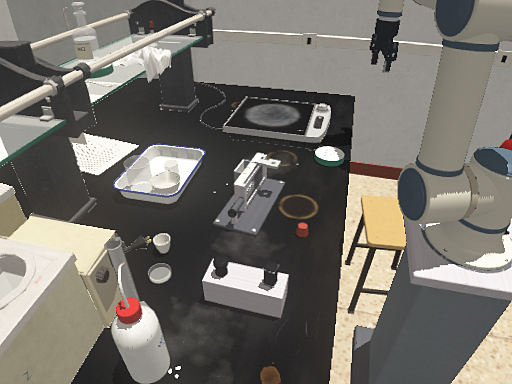

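View pics/top0.png

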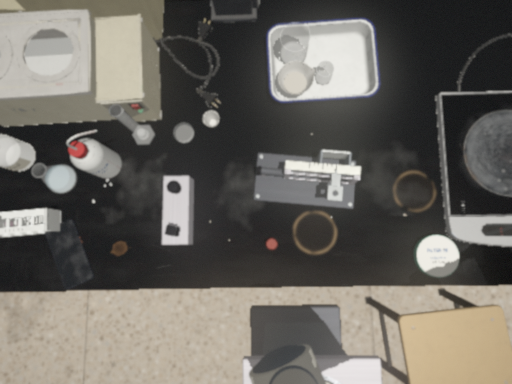

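The side view shows the block at about (245,290), with the square grip on the right at (270,277), and the shutter unit at about (250,195). The top view shows the grip at (172,230), the spare knob at (174,187) and the lug at about (335,190). I'll enlarge both areas.

```bash
python3 - <<'E'
import cv2,numpy as np
t=cv2.imread("pics/top0.png"); s=cv2.imread("pics/side0.png")
a=cv2.resize(t[165:255,150:210],None,fx=6,fy=6,interpolation=cv2.INTER_CUBIC)
b=cv2.resize(t[140:215,245:365],None,fx=6,fy=6,interpolation=cv2.INTER_CUBIC)
cv2.imwrite("pics/b.png",b)
c=np.zeros((540,800,3),np.uint8); c[:,:360]=a
d=cv2.resize(s[140:250,205:293],None,fx=4.9,fy=4.9,interpolation=cv2.INTER_CUBIC)[:540,:430]; c[:d.shape[0],365:365+d.shape[1]]=d
cv2.imwrite("pics/a.png",c)
E
```

```text
(no output)
```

View pics/a.png

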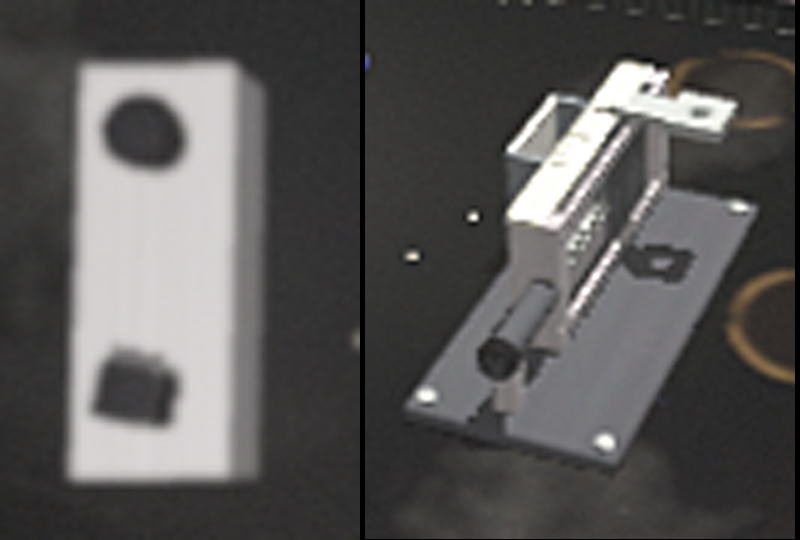

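View pics/b.png

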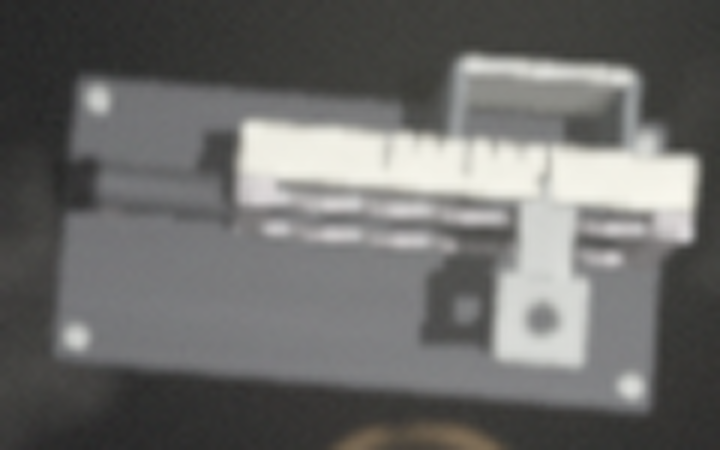

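The crops show the eye hole at (542,318) in crop b and at (702,112) in crop a. In crop a the grip's top spans roughly (92..180, 350..427), turned about 10° from the block.

```bash
cat > h.py <<'E'
from rig import manip
import cv2,numpy as np
def ray(c,u,v):
    i=manip.camera_info(c);K=np.array([[i["fx"],0,i["cx"]],[0,i["fy"],i["cy"]],[0,0,1]])
    p=cv2.undistortPoints(np.array([[[u,v]]],float),K,np.array(i["D"]))[0,0]
    R=np.array(i["R"]);return -R.T@np.array(i["t"]),R.T@np.array([p[0],p[1],1])
def plane(c,u,v,z):
    o,d=ray(c,u,v);return o+d*(z-o[2])/d[2]
def proj(c,X):
    i=manip.camera_info(c);K=np.array([[i["fx"],0,i["cx"]],[0,i["fy"],i["cy"]],[0,0,1]])
    return cv2.projectPoints(np.atleast_2d(np.array(X,float)),cv2.Rodrigues(np.array(i["R"]))[0],np.array(i["t"],float),K,np.array(i["D"]))[0][:,0]
def tri(a,b):
    A=[];y=[]
    for c,u,v in(a,b):
        o,d=ray(c,u,v);d=d/np.linalg.norm(d);P=np.eye(3)-np.outer(d,d);A.append(P);y.append(P@o)
    return np.linalg.solve(sum(A),sum(y))
E
python3 - <<'E'
from h import *
T=lambda U,V,s,ou,ov:((U+.5)/s-.5+ou,(V+.5)/s-.5+ov)
f=lambda U,V,z:np.round(plane("top",*T(U,V,6,245,140),z),4)
g=lambda U,V,z:np.round(plane("top",*T(U,V,6,150,165),z),4)
print("plate",[f(*p,.01) for p in((80,75),(55,357),(650,410))])
print("eye",f(542,318,.104),"lug",[f(*p,.106) for p in((498,270),(588,277),(584,366),(495,360))])
print("rail ends",f(240,122,.094),f(698,155,.094),"half",f(470,135,.094),f(469,175,.094), "closed",f(548,145,.094))
print("tri eye",tri(("top",*T(542,318,6,245,140)),("side",273.4,162.5)))
print("block",[g(*p,.062) for p in((80,62),(237,62),(230,480),(67,480))])
print("grip@112",[g(*p,.112) for p in((113,358),(180,370),(168,427),(92,415))])
print("grip@62..",[g(*p,.062) for p in((113,347),(180,370),(168,427))])
print("knob",g(145,133,.095))
X=np.array([.441,.3,.112]);print(proj("top",X),proj("side",X))
E
python3 - <<'E'
import cv2
s=cv2.imread("pics/side0.png");t=cv2.imread("pics/top0.png")
a=cv2.resize(s[250:320,195:300],(780,520),interpolation=cv2.INTER_CUBIC)
cv2.imwrite("pics/c.png",a)
E
```

```text
plate [array([0.64  , 0.1129, 0.01  ]), array([0.5222, 0.1254, 0.01  ]), array([ 0.4955, -0.1148,  0.01  ])]
eye [ 0.5222 -0.0588  0.104 ] lug [array([ 0.5402, -0.0431,  0.106 ]), array([ 0.5368, -0.076 ,  0.106 ]), array([ 0.5039, -0.073 ,  0.106 ]), array([ 0.5068, -0.0406,  0.106 ])]
rail ends [0.601  0.0501 0.094 ] [ 0.5839 -0.1212  0.094 ] half [ 0.5938 -0.0365  0.094 ] [ 0.5784 -0.0355  0.094 ] closed [ 0.5892 -0.0655  0.094 ]
tri eye [ 0.52151024 -0.05893425  0.10357927]
block [array([0.5787, 0.3374, 0.062 ]), array([0.5772, 0.2752, 0.062 ]), array([0.4144, 0.2769, 0.062 ]), array([0.4157, 0.3398, 0.062 ])]
grip@112 [array([0.4592, 0.3105, 0.112 ]), array([0.4543, 0.2857, 0.112 ]), array([0.4336, 0.2899, 0.112 ]), array([0.4386, 0.3179, 0.112 ])]
grip@62.. [array([0.4663, 0.3228, 0.062 ]), array([0.4568, 0.2967, 0.062 ]), array([0.4351, 0.3011, 0.062 ])]
knob [0.545  0.3036 0.095 ]
[[173.0522597  232.46206785]] [[274.24276634 262.33466315]]
```

View pics/c.png

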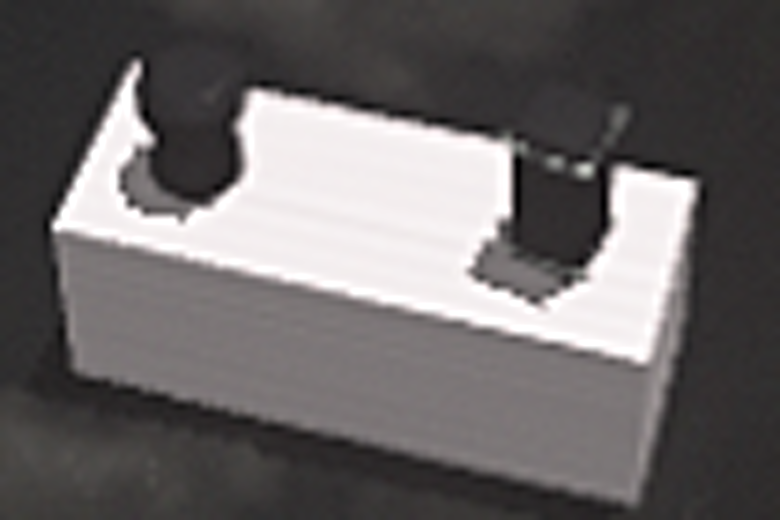

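Crop c shows the square grip standing upright at about (562,180), with its flats turned slightly from the block. The top-view rays give these positions:

| Item | Position (m) | Yaw |
|---|---|---|
| Block sockets | (0.446, 0.307) and (0.546, 0.305) | about −1° |
| Grip | in the first socket | about −11° |
| Eye | (0.522, −0.059) | – |
| Shutter unit | – | about −5.8° |

I'll move toward the rod now.

>>> {"op": "carry_out", "data": {
  "series": "6 -7.7 0 -12 -1;6 -7.7 0 -12 -1;6 -7.7 0 -12 -1;6 -7.7 0 -12 -1;6 -7.7 0 -12 -1;6 -7.7 0 -12 -1;6 -7.7 0 -12 -1;6 -7.7 0 -12 -1;6 -7.7 0 -12 -1;6 -7.7 0 -12 -1",
  "newtons": 80
}}

```text
t: 1.83
position: [0.3198, -0.2571, 0.2318]
tool_rot: [2.31, 2.127, 0.0]
contact_force: [0.2, 0.7, -0.1]
grip_width: 0.0856
grasp_force: 0.0
```

```bash
cat >> h.py <<'E'
def go(x,y,z,yaw):
    "tool-axis units to bring TCP to x,y,z with tool y at world angle yaw (deg)"
    s=manip.state();R=cv2.Rodrigues(np.array(s["tool_rot"]))[0]
    cur=np.degrees(np.arctan2(R[1,1],R[0,1]));d=(yaw-cur+180)%360-180
    print("t",round(s["t"],2),"pos",np.round(s["position"],4),"yaw",round(cur,1),"tilt z",np.round(R[:,2],3),"q6",round(s["joint_positions"][5],2),"F",np.round(s["contact_force"],1),"w",round(s["grip_width"],4),"g",round(s["grasp_force"],1))
    print("units",np.round(R.T@(np.array([x,y,z])-s["position"])/.03,2),"spin",round(-d/5,2))
E
python3 -c "
from h import *
go(.446,.306,.2,79)"
```

```text
t 1.83 pos [ 0.3198 -0.2571  0.2318] yaw -4.7 tilt z [ 0.001 -0.001 -1.   ] q6 -0.68 F [ 0.2  0.7 -0.1] w 0.0856 g 0.0
units [19.05  2.65  1.04] spin -16.74
```

>>> {"op": "carry_out", "data": {
  "series": "12 1.6 0 -12 -1;12 1.6 0 -12 -1;12 1.6 0 -12 -1;12 1.6 0 -12 -1;12 1.6 0 -12 -1;12 1.6 0 -12 -1;12 1.6 0 -12 -1;12 1.6 0 -12 -1;12 1.6 0 -12 -1;12 1.6 0 -12 -1"
}}

```text
t: 2.67
position: [0.3985, 0.1009, 0.2307]
tool_rot: [-0.933, -2.998, -0.002]
contact_force: [-0.8, 0.4, -0.5]
grip_width: 0.0855
grasp_force: 0.0
```

```bash
python3 -c "
from h import *
go(.446,.306,.15,79)"
```

```text
t 2.67 pos [0.3985 0.1009 0.2307] yaw 55.4 tilt z [-0.001  0.002 -1.   ] q6 -0.8 F [-0.8  0.4 -0.5] w 0.0855 g 0.0
units [2.57 6.53 2.7 ] spin -4.71
```

>>> {"op": "carry_out", "data": {
  "series": "2.57 6.53 0.5 -4.7 -1;2.57 6.53 0.5 -4.7 -1;2.57 6.53 0.5 -4.7 -1;2.57 6.53 0.5 -4.7 -1;2.57 6.53 0.5 -4.7 -1;2.57 6.53 2.7 -4.7 -1;2.57 6.53 2.7 -4.7 -1;2.57 6.53 2.7 -4.7 -1;2.57 6.53 2.7 -4.7 -1;2.57 6.53 2.7 -4.7 -1"
}}

```text
t: 3.5
position: [0.4479, 0.3009, 0.1522]
tool_rot: [0.316, 3.124, 0.002]
contact_force: [0.7, 0.0, 0.1]
grip_width: 0.0855
grasp_force: 0.0
```

```bash
python3 - <<'E'
from h import *
go(.446,.306,.074,79)
s=manip.grab_frame("side");t=manip.grab_frame("top")
a=cv2.resize(s[180:330,180:330],(400,400),interpolation=cv2.INTER_CUBIC);b=cv2.resize(t[160:270,120:230],(400,400),interpolation=cv2.INTER_CUBIC)
cv2.imwrite("pics/d.png",np.hstack([a,b])[...,::-1])
E
```

```text
t 3.5 pos [0.4479 0.3009 0.1522] yaw 78.5 tilt z [ 0.002  0.001 -1.   ] q6 -0.84 F [0.7 0.  0.1] w 0.0855 g 0.0
units [0.1  0.15 2.61] spin -0.11
```

View pics/d.png

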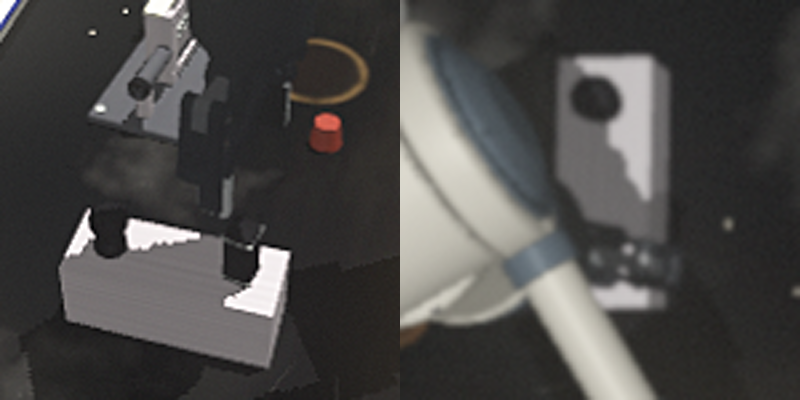

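The gripper is over the square grip, with the fingers either side of it in the y direction and the spare knob well clear. I'll let it settle and check the remaining error.

>>> {"op": "carry_out", "data": {
  "series": "0 0 0 0 -1;0 0 0 0 -1;0 0 0 0 -1"
}}

```text
t: 3.85
position: [0.4474, 0.3014, 0.1515]
tool_rot: [0.313, 3.124, 0.002]
contact_force: [-0.3, -0.5, -0.2]
grip_width: 0.0856
grasp_force: 0.0
```

```bash
python3 -c "
from h import *
go(.446,.306,.074,79)"
```

```text
t 3.85 pos [0.4474 0.3014 0.1515] yaw 78.6 tilt z [ 0.002  0.001 -1.   ] q6 -0.84 F [-0.3 -0.5 -0.2] w 0.0856 g 0.0
units [0.08 0.14 2.58] spin -0.09
```

>>> {"op": "carry_out", "data": {
  "series": "0.08 0.14 1.2 -0.1 -1;0.08 0.14 2.58 -0.1 -1;0.08 0.14 2.58 -0.1 -1;0.08 0.14 2.58 -0.1 -1;0.08 0.14 2.58 -0.1 -1"
}}

```text
t: 4.27
position: [0.4463, 0.3064, 0.0751]
tool_rot: [0.299, 3.126, 0.002]
contact_force: [0.7, -1.0, 0.7]
grip_width: 0.0851
grasp_force: 0.0
```

```bash
python3 -c "
from h import *
go(.446,.306,.074,79)"
```

```text
t 4.27 pos [0.4463 0.3064 0.0751] yaw 79.1 tilt z [ 0.002  0.001 -1.   ] q6 -0.84 F [ 0.7 -1.   0.7] w 0.0851 g 0.0
units [ 0.01 -0.01  0.04] spin 0.02
```

Now I'll close with 80 N.

>>> {"op": "carry_out", "data": {
  "series": "0 0 0 0 1;0 0 0 0 1;0 0 0 0 1;0 0 0 0 1;0 0 0 0 1;0 0 0 0 1;0 0 0 0 1;0 0 0 0 1;0 0 0 0 1;0 0 0 0 1",
  "newtons": 80
}}

```text
t: 5.1
position: [0.4459, 0.3067, 0.0737]
tool_rot: [0.298, 3.126, 0.003]
contact_force: [0.7, 3.8, 5.4]
grip_width: 0.0213
grasp_force: 78.2
```

```bash
python3 -c "
from h import *
go(.446,.306,.2,79)"
```

```text
t 5.1 pos [0.4459 0.3067 0.0737] yaw 79.1 tilt z [ 0.001  0.002 -1.   ] q6 -0.84 F [0.7 3.8 5.4] w 0.0213 g 78.2
units [-0.01 -0.01 -4.21] spin 0.02
```

>>> {"op": "carry_out", "data": {
  "series": "0 0 -0.5 0 1;0 0 -1 0 1;0 0 -1.7 0 1;0 0 -2.5 0 1;0 0 -3.4 0 1;0 0 -4.4 0 1;0 0 -4.9 0 1;0 0 -4.9 0 1;0 0 -4.9 0 1;0 0 -4.9 0 1"
}}

```text
t: 5.93
position: [0.445, 0.3054, 0.2174]
tool_rot: [-0.299, -3.124, 0.004]
contact_force: [0.1, 0.0, -0.8]
grip_width: 0.0214
grasp_force: 80.2
```

```bash
python3 - <<'E'
from h import *
go(.45,.06,.22,79)
s=manip.grab_frame("side")
u=proj("side",manip.state()["position"])[0].astype(int);print(u)
r,c=max(u[1]-40,0),u[0]-50
cv2.imwrite("pics/e.png",cv2.resize(s[r:r+100,c:c+100],(600,600),interpolation=cv2.INTER_CUBIC)[...,::-1]);print(r,c)
E
```

```text
t 5.93 pos [0.445  0.3054 0.2174] yaw 79.1 tilt z [-0.003 -0.002 -1.   ] q6 -0.84 F [ 0.1  0.  -0.8] w 0.0214 g 80.2
units [-1.72 -8.   -0.07] spin 0.01
[273 221]
181 223
```

View pics/e.png

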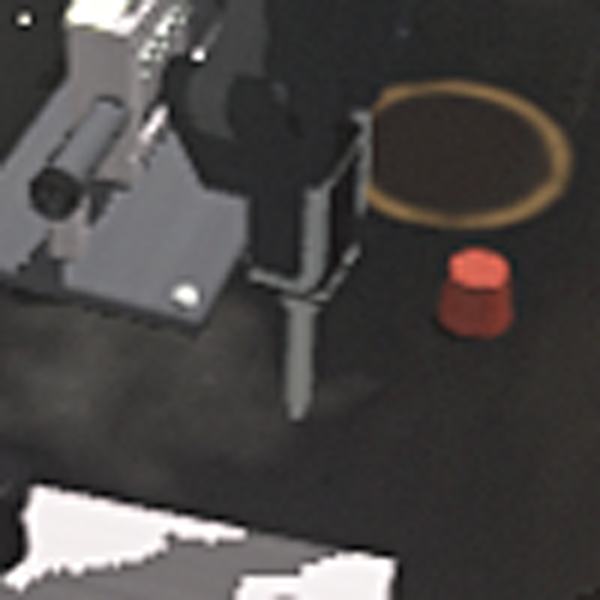

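The rod is gripped and clear of the block. The tip is at (297,417) in crop e. I'll compare that with the tip position predicted from the TCP.

```bash
python3 - <<'E'
from h import *
p=manip.state()["position"];t=p-[0,0,.0667];t[:2]-=np.array([.003,.002])*0
u=(272.1,250.1)
print(proj("side",t),"seen",u); print("at tip height",plane("side",*u,t[2]),t)
go(.5215,-.059,.215,79)
E
```

```text
[[272.23001153 249.44548359]] seen (272.1, 250.1)
at tip height [0.44474297 0.30702822 0.15042302] [0.44486978 0.30538927 0.15042302]
t 5.98 pos [0.4449 0.3054 0.2171] yaw 79.1 tilt z [-0.004 -0.003 -1.   ] q6 -0.84 F [ 0.1 -0.3 -0.7] w 0.0214 g 80.2
units [ -4.81 -11.44   0.09] spin 0.01
```

>>> {"op": "carry_out", "data": {
  "series": "-0.4 -0.9 0 0 1;-0.9 -2.1 0 0 1;-1.4 -3.3 0 0 1;-1.9 -4.5 0 0 1;-2.4 -5.7 0 0 1;-2.9 -6.9 0 0 1;-3.4 -8.1 0 0 1;-3.9 -9.2 0 0 1;-4.3 -10.2 0 0 1;-4.5 -10.7 0 0 1"
}}

```text
t: 6.82
position: [0.5167, -0.0384, 0.2173]
tool_rot: [-0.304, -3.123, 0.002]
contact_force: [-0.1, 0.4, -0.1]
grip_width: 0.0212
grasp_force: 80.3
```

>>> {"op": "carry_out", "data": {
  "series": "-0.2 -0.5 0 0 1;-0.3 -0.7 0 0 1;-0.3 -0.7 0 0 1;-0.3 -0.7 0 0 1;-0.3 -0.7 0 0 1;-0.3 -0.7 0 0 1"
}}

```text
t: 7.32
position: [0.522, -0.056, 0.2197]
tool_rot: [-0.297, -3.127, -0.0]
contact_force: [-0.9, 1.0, -0.8]
grip_width: 0.0214
grasp_force: 80.3
```

```bash
python3 - <<'E'
from h import *
go(.5215,-.059,.185,79)
for c in("side","top"):
    im=manip.grab_frame(c); r=manip.find_in(c,"eye");print(c,[(np.round(d["point"],3),d["confidence"]) for d in r[:2]])
    r=manip.find_in(c,"rod_tip");print(c,[(np.round(d["point"],3),d["confidence"]) for d in r[:2]])
    if c=="side": cv2.imwrite("pics/f.png",cv2.resize(im[110:190,225:325],(800,640),interpolation=cv2.INTER_CUBIC)[:600,:,::-1])
E
```

```text
t 7.32 pos [ 0.522  -0.056   0.2197] yaw 79.2 tilt z [-0.  0. -1.] q6 -1.55 F [-0.9  1.  -0.8] w 0.0214 g 80.3
units [-0.   -0.1   1.16] spin 0.03
side []
side [(array([ 0.514, -0.052,  0.213]), 0.6)]
top [(array([ 0.538, -0.04 ,  0.1  ]), 0.5)]
top [(array([0.726, 0.228, 0.02 ]), 0.15)]
```

View pics/f.png

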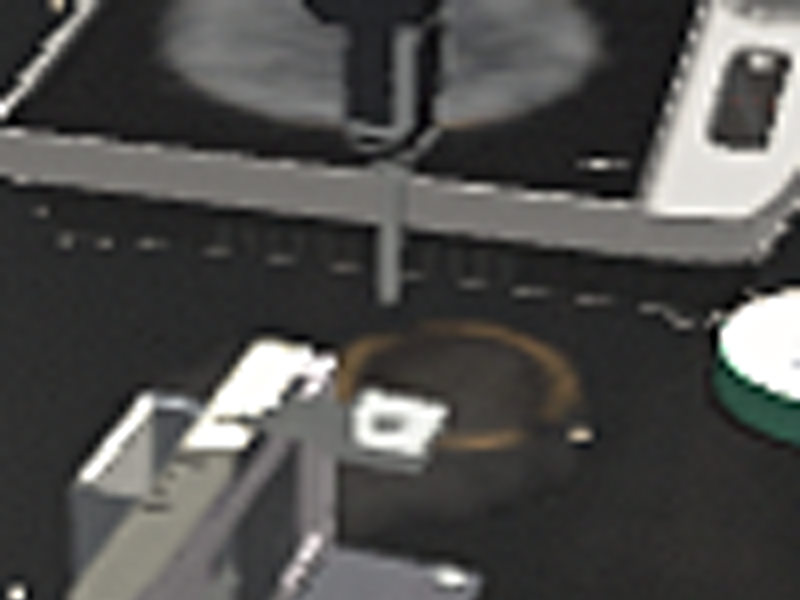

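The side view shows the tip at (389,300) directly above the eye hole at (391,424). I'll compute the remaining lateral error.

```bash
python3 - <<'E'
from h import *
p=manip.state()["position"];z=p[2]-.0667
print("tip seen",plane("side",273.1,147.1,z),"pred",p[:2],z,"hole",plane("side",273.4,162.6,.105))
go(.5215,-.059,.185,79)
E
```

```text
tip seen [ 0.5221502  -0.05446714  0.15331256] pred [ 0.52216643 -0.05670355] 0.1533125617693069 hole [ 0.52018461 -0.05613425  0.105     ]
t 7.62 pos [ 0.5222 -0.0567  0.22  ] yaw 79.1 tilt z [ 0.  0. -1.] q6 -1.55 F [ 0.7 -0.4 -0.8] w 0.0209 g 80.3
units [ 0.01 -0.08  1.17] spin 0.02
```

>>> {"op": "carry_out", "data": {
  "series": "0.02 -0.07 0.4 0 1;0.02 -0.07 0.9 0 1;0.02 -0.07 1.3 0 1;0.02 -0.07 1.5 0 1;0.02 -0.07 1.6 0 1;0.02 -0.07 1.7 0 1;0.02 -0.07 1.8 0 1;0.02 -0.07 1.8 0 1;0.02 -0.07 1.8 0 1"
}}

```text
t: 8.37
position: [0.5213, -0.059, 0.1663]
tool_rot: [0.299, 3.127, -0.0]
contact_force: [-0.2, 0.0, -0.1]
grip_width: 0.0212
grasp_force: 80.3
```

```bash
python3 -c "
from h import *
go(.5212,-.0585,.145,79)"
```

```text
t 8.37 pos [ 0.5213 -0.059   0.1663] yaw 79.1 tilt z [ 0.001 -0.    -1.   ] q6 -1.56 F [-0.2  0.  -0.1] w 0.0212 g 80.3
units [0.01 0.02 0.71] spin 0.02
```

>>> {"op": "carry_out", "data": {
  "series": "0 0 0.15 0 1;0 0 0.3 0 1;0 0 0.45 0 1;0 0 0.6 0 1;0 0 0.75 0 1;0 0 0.75 0 1;0 0 0.75 0 1;0 0 0.75 0 1"
}}

```text
t: 9.03
position: [0.5212, -0.059, 0.1435]
tool_rot: [0.299, 3.127, -0.0]
contact_force: [-0.6, -0.0, 0.3]
grip_width: 0.0211
grasp_force: 80.3
```

```bash
python3 - <<'E'
from h import *
go(.5212,-.0585,.145,79)
im=manip.grab_frame("side")
cv2.imwrite("pics/g.png",cv2.resize(im[110:190,225:325],(800,640),interpolation=cv2.INTER_CUBIC)[:600,:,::-1])
p=manip.state()["position"]; th=np.radians(-5.8)
q=p+np.array([-np.sin(th),np.cos(th),0])*.032
go(*q,79)
E
```

```text
t 9.03 pos [ 0.5212 -0.059   0.1435] yaw 79.1 tilt z [ 0. -0. -1.] q6 -1.56 F [-0.6 -0.   0.3] w 0.0211 g 80.3
units [ 0.    0.02 -0.05] spin 0.02
t 9.08 pos [ 0.5213 -0.059   0.1437] yaw 79.1 tilt z [ 0. -0. -1.] q6 -1.56 F [ 0.3  0.7 -0.2] w 0.0211 g 80.3
units [ 0.1   1.06 -0.  ] spin 0.02
```

View pics/g.png

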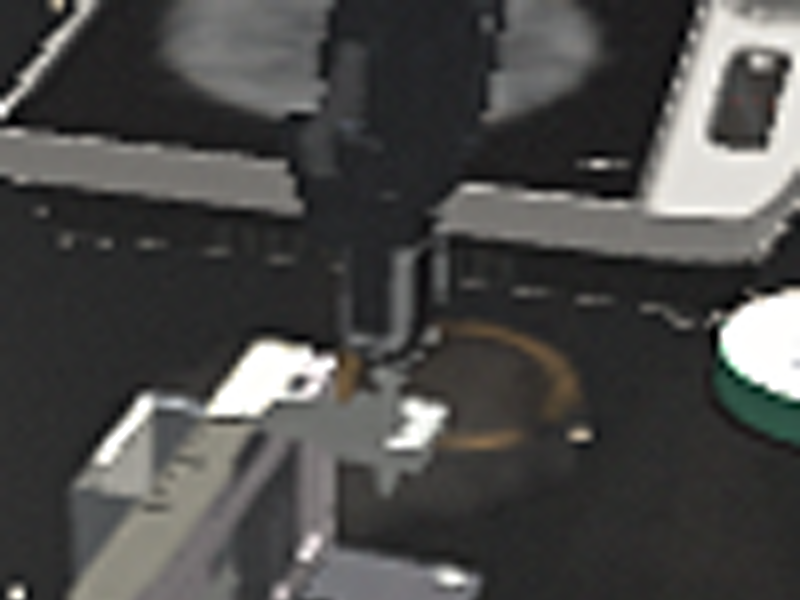

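The rod is through the eye: the tip shows below the lug at (385,490), and the shutter hasn't moved. Now I'll push slowly along the opening direction.

>>> {"op": "carry_out", "data": {
  "series": "0.01 0.1 0 0 1;0.02 0.2 0 0 1;0.03 0.3 0 0 1;0.04 0.4 0 0 1;0.05 0.5 0 0 1;0.06 0.6 0 0 1;0.07 0.7 0 0 1;0.08 0.8 0 0 1;0.09 0.9 0 0 1;0.1 1 0 0 1"
}}

```text
t: 9.92
position: [0.5243, -0.0292, 0.1437]
tool_rot: [0.299, 3.126, -0.002]
contact_force: [1.2, -5.3, -0.4]
grip_width: 0.0215
grasp_force: 80.6
```

>>> {"op": "carry_out", "data": {
  "series": "0 0.05 0 0 1;0 0.05 0 0 1;0 0.05 0 0 1;0 0.05 0 0 1"
}}

```text
t: 10.25
position: [0.5245, -0.0277, 0.1437]
tool_rot: [0.299, 3.126, -0.001]
contact_force: [1.1, -4.6, 1.4]
grip_width: 0.0207
grasp_force: 80.6
```

```bash
python3 - <<'E'
from h import *
go(.5243,-.0272,.1435,79)
F=[]
for c in("side","top")*4:
    im=manip.grab_frame(c);F.append(manip.state()["contact_force"])
    if c=="side": s=im
print(np.mean(F,0))
cv2.imwrite("pics/i.png",cv2.resize(s[130:210,225:305],(600,600),interpolation=cv2.INTER_CUBIC)[...,::-1])
E
```

```text
t 10.25 pos [ 0.5245 -0.0277  0.1437] yaw 79.1 tilt z [ 0.001 -0.001 -1.   ] q6 -1.5 F [ 1.1 -4.6  1.4] w 0.0207 g 80.6
units [0.01 0.02 0.01] spin 0.01
[ 1.90679671 -5.01283631  0.94906022]
```

View pics/i.png

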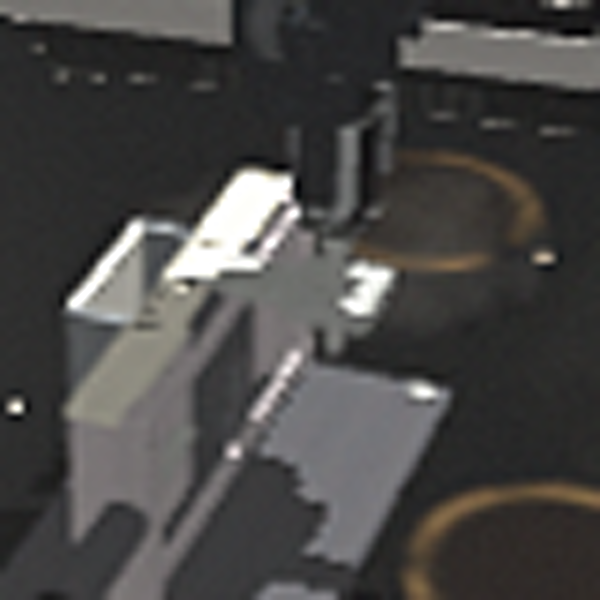

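The shutter has followed the rod, and the lug's near corner moved from (447,405) in crop f to about (392,268) in crop i. The force is about 5.1 N, which matches half travel. I'll check the distance from those corners and a network reading.

```bash
python3 - <<'E'
from h import *
a=plane("side",280.4,160.2,.106);b=plane("side",276.8,165.3,.106);print(b-a)
for c in("top","side"):
    manip.grab_frame(c);print([(np.round(d["point"],3),d["confidence"]) for d in manip.find_in(c,"eye")[:2]])
go(.5243,-.0272,.1435,79);print(manip.state()["qd"].round(3))
E
```

```text
[0.00412386 0.02817694 0.        ]
[(array([0.537, 0.303, 0.097]), 0.43)]
[(array([ 0.565, -0.026,  0.095]), 0.78)]
t 10.85 pos [ 0.5245 -0.0278  0.1437] yaw 79.1 tilt z [ 0.001 -0.001 -1.   ] q6 -1.5 F [ 1.2 -5.   0.5] w 0.0213 g 80.6
units [0.01 0.02 0.01] spin 0.01
[ 0.     0.001 -0.001 -0.    -0.001  0.002]
```

All three estimates put the opening at 28–30 mm (corner shift 28.5, travel less play about 29.5, force about 30), and it's steady. I'll hand in.

```bash
python3 -c "
from rig import manip
print(manip.sign_off())"
```

```text
the job is handed in; nothing more can be done
None
```

I handed the job in with the gripped push rod through the eye, holding the shutter steady at about half travel (28–30 mm by three estimates) with about 5 N of push; the sign-off returned no verdict.

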